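Open the battery dock and set the packs charging

ROBOT

A 7-joint arm with a two-finger parallel gripper is mounted at the origin on the work surface. World frame = base frame: x ahead of the robot, y to its left, z up, the work surface at z = 0. Lengths are in m, angles in rad, forces in N, time in s.
With the tool pointing down it reaches from about 0.4 to 0.75 m from the base axis. Payload 19.5 kg.
Tool frame: the origin (TCP) lies at the very end of the fingers, on their centre line; the grasp point (between the pads) lies 19 mm behind it; z points along the fingers, y is the line along which they close (so a half turn about z gives the same grasp; the last joint's range is limited). The gripper opens to 85 mm and grips with 20 to 120 N. Pads are 22 mm wide; open, the fingers measure 114 mm over their backs; the gripper's body (76 mm by 85 mm) begins 54 mm behind the grasp point. The pads swing forward as they close: fully open they stand 13 mm farther back than shut.
Start: joints at [-1.316, 0.707, -0.028, 1.485, 0.022, 0.951, -0.075], TCP at [0.168, 0.55, 0.231] pointing down, gripper open.
Joint ranges: [-2.71, 2.71], [-0.32, 2.16], [-1.57, 1.52], [0, 2.45], [-1.46, 4.6], [0, 2.02], [-2.83, 2.83]. Speed limits (rad/s): [1.89, 1.89, 2.57, 2.57, 3.01, 3.01, 3.01].

INTERFACE

Orientations are given as a rotation vector (axis times angle).
In Python, from cell import env gives the robot as it stands.
- The arm moves only by the shell command python3 -m jog 'ROWS' [FORCE]. ROWS is JSON, a list of rows, each an object with "hand": the opening in per cent of the stroke, from 0 (shut) to 100 (fully open); "travel": the shift along the world's x, y, z in mm, a list of three; "dr": the turn, a rotation vector about the world's x, y, z in rad, a list of three. In form: [{"hand": hand, "travel": [x, y, z], "dr": [ax, ay, az]}, ...]. A call has exactly 5 rows; each row is the pose to reach, as a shift and turn from the pose commanded when the call began; what a row does not reach only later rows make up. A row lasts 1/10 s, in which the tool goes at most 50 mm and 8.59 degrees, less where a joint would pass 70% of its speed; a pose out of reach is approached as far as the arm can. A call with a gripper value outside its range is refused whole. The fingers move at their own pace and stop on an object; FORCE is the grip in N (left out, the last holds). Time passes only in rows, so rows that repeat a pose let the fingers close, or fill a call up. It gives the time, the measured TCP pose, the force, the opening and the grip force at its end, in the units of the state.
- env.read_state(): the state, without advancing time (a new reading comes with each control period).
- env.snapshot(name): name is "scene" or "top" or "wrist"; returns a dict with "image" (480x640x3 uint8, red, green, blue), "camera_matrix" (3x3 intrinsics, pixels), "k1" (the pictures are not rectified: a ray, as slopes to the right and down, at radius r is drawn at 1 + k1 r^2 times it, then the intrinsics apply), "camera_from_world" (4x4, takes a point from world to camera coordinates). Camera axes: x right, y up, looking along -z (the intrinsics and any distortion apply to the point x, -y, -z); pixel columns grow to the right and rows downward; lengths in m; the calibration is good to about 2 mm. A picture is of the moment at which its call begins. There is no depth.
- env.sign_off(): hands the job in; it is judged then, once.
The state is a dict: "clock": time; "qpos": joint angles; "joint_velocities": joint speeds; "joint_torque": joint torques, N m; "tool_pos": TCP position; "ee_rot": TCP orientation; "contact_force": force on the tool from outside, world axes, zero at the start; "ft_torque": the same for the moment, N m; "opening": finger opening in m; "grip_force": force on a finger pad.
Only numpy, scipy, OpenCV 4.12 (cv2) and the standard library are available. Lean on these libraries where they do the work, as an engineer would, in place of code of your own. Each camera call takes 0.05 s, during which the arm holds its last target. There are 200 camera calls.

TASK

Draw the red-headed locking pin out of the charging dock and park it upright in the bracket's notch, its collar down on the bracket, then press the orange snap tab in to release the cover, lift the cover off and lay it flat and gently, right way up, centred on the cork mat. Stand every battery pack on the bench in a bay of its own, right down on the floor, and when all are in, push the green switch fully over to on. Leave the plane and the mallet where they are.

Things in the scene. Friction and masses are not known exactly. Their poses are not given: they have to be found in the camera images.
- dock: Charging dock, a dark box fixed to the bench; origin under its centre, x from its front (switch) to its back, y towards the parking bracket, z up. Base flange 208 (x) by 218 (y) by 12 mm; bay walls rise to 32 mm above the bench. Four bays, two each side of a 62 mm wide spine along y.
- bore (a point): Mouth of the upright 12 mm bore in the dock, on top of the small aluminium tower (18 mm square) at the dock's centre, 42 mm above the bench. Axes as the dock's. At the start the locking pin stands in it, 28 mm deep, its collar on the tower.
- notch (a point): Parking notch: slot 15 mm wide in an aluminium bracket on the dock's +y end, 138 mm from the bore. This point: where the pin's axis should stand, level with the bracket's top, 45 mm above the bench. Open upward and to +y (prongs end 26 mm beyond); closed end 17 mm behind. Prongs 15 mm thick, free below: the shank hangs between them, the collar rests on top. Axes as the dock's.
- pin_collar (a point): Locking pin, 108 mm tall, 100 g, upright. This point: on its axis at the underside of its steel collar (31 mm across, 5 mm thick). Below it the shank, 10 mm thick, 28 mm long; above the collar a neck 14 mm thick, 33 mm long, then the red head. z axis up to the head. While the pin is in the bore its collar blocks the snap tab.
- pin_head (a point): Centre of the pin's round red grip head, 22 mm across and 42 mm tall, 59 mm above the collar's underside. The tops of tab and rib are about 4 mm below the head's lower end, so fingers of any yaw that keep above them clear them.
- cover_grip (a point): Pinch point of the grey snap cover (300 g), over its centre of mass: half-way between the upright orange tab (-x) and the fixed grey rib (+x), each 30 mm wide along y, 5 mm thick, 42 mm over their outer faces (36 with the tab fully in). Both end 14 mm above this point; the cover's top face is 24 mm and its skirt's foot 50 mm below it. Axes as the dock's while it is on.
- cover_foot (a point): Centre of the cover's footprint (195 mm x, 202 mm y), level with the foot of its skirt; z up; 12 mm above the bench while on the dock. The skirt's foot is its lowest part, so it lies flat on it. Once unhooked it lifts straight up and is clear of the dock after 40 mm.
- tab (a joint): Inward travel of the orange snap tab, m: 0 sprung out, hooked under the dock's lip; 0.006 fully pressed towards the rib (about 6 N). Unhooked above about 0.0045. With the pin in the bore its collar stops the tab before it unhooks. Squeezing tab and rib together along x unhooks the cover and grips it at once.
- mat_top (a point): Centre of the top face of the cork mat, 260 by 260 mm, 4 mm thick, fixed to the bench; its sides lie along its x and y.
- switch (a joint): Angle of the dock's toggle switch, rad: 0 off (leaning to the dock's -y), 1.0 on (leaning to +y, towards the parking bracket). Starts at 0 to 0.2. Stays where it is left; takes about 1 to 2 N at the ball.
- switch_tip (a point): Centre of the green ball (26 mm) at the end of the switch lever, in the middle of the dock's front, 131 mm in front of the bore. It swings along the dock's y about a pivot 22 mm above the bench, 60 mm from the ball's centre. Its block is 50 (x) by 70 (y) by 25 mm tall.
- bay0 (a point): Centre of the floor of a charging bay, 12 mm above the bench, axes as the dock's (the same way for all bays). The bay is 57 mm (x) by 90 mm (y), its walls rise 20 mm above this point; it takes one pack standing, long side along y.
- bay1 (a point): Centre of the floor of a charging bay, 12 mm above the bench, axes as the dock's (the same way for all bays). The bay is 57 mm (x) by 90 mm (y), its walls rise 20 mm above this point; it takes one pack standing, long side along y.
- bay2 (a point): Centre of the floor of a charging bay, 12 mm above the bench, axes as the dock's (the same way for all bays). The bay is 57 mm (x) by 90 mm (y), its walls rise 20 mm above this point; it takes one pack standing, long side along y.
- bay3 (a point): Centre of the floor of a charging bay, 12 mm above the bench, axes as the dock's (the same way for all bays). The bay is 57 mm (x) by 90 mm (y), its walls rise 20 mm above this point; it takes one pack standing, long side along y.
- pack0_center (a point): Centre of a black battery pack with a blue band, standing on the bench: 46 mm (its x) by 76 mm (its y) by 54 mm tall (z), 0.22 to 0.42 kg; may be absent (None).
- pack1_center (a point): Centre of a black battery pack with a blue band, standing on the bench: 46 mm (its x) by 76 mm (its y) by 54 mm tall (z), 0.22 to 0.42 kg; may be absent (None).
- pack2_center (a point): Centre of a black battery pack with a blue band, standing on the bench: 46 mm (its x) by 76 mm (its y) by 54 mm tall (z), 0.22 to 0.42 kg; may be absent (None).
- pack3_center (a point): Centre of a black battery pack with a blue band, standing on the bench: 46 mm (its x) by 76 mm (its y) by 54 mm tall (z), 0.22 to 0.42 kg; may be absent (None).
- plane: Bystander: steel hand plane 240 mm long, origin under its centre.
- mallet: Bystander: wooden mallet, 290 mm long, lying down, origin under its middle.
Mind the look-alikes: they are no part of the job. What is shaped like the part that bears pack3_center but purple or yellow is not meant.

How it is judged:
On the way, in this order (a step that is already met when the one before it is completed fails the run):
1. the pin stands upright in the notch, collar on the bracket, with the cover still on (horizontal distance between pin_collar and notch below 0.016 m and z of pin_collar in the frame of notch between -0.005 and 0.005 m and angle between pin_collar's own z axis and vertical below 0.15 rad and z of cover_foot in the frame of bore below -0.02 m), for 0.2 s.
2. the snap tab is pressed in while the cover is on the dock (value of joint tab above 0.0042 m and distance between cover_foot and bore below 0.05 m), for 0.05 s.
3. the cover lies flat, let go, on the mat (horizontal distance between cover_foot and mat_top below 0.05 m and angle between cover_foot's own z axis and vertical below 0.06 rad and z of cover_foot in the frame of mat_top below 0.006 m and value of joint tab below 0.002 m and linear speed of cover below 0.02 m/s), for 0.2 s.
4. every pack stands in a bay ((horizontal distance between pack0_center and bay0 below 0.016 m or horizontal distance between pack0_center and bay1 below 0.016 m or horizontal distance between pack0_center and bay2 below 0.016 m or horizontal distance between pack0_center and bay3 below 0.016 m) and z of each of pack0_center, pack1_center, pack2_center, pack3_center in the frame of bay0 below 0.033 m and angle between each of pack0_center, pack1_center, pack2_center, pack3_center's own z axis and vertical below 0.1 rad and (horizontal distance between pack1_center and bay0 below 0.016 m or horizontal distance between pack1_center and bay1 below 0.016 m or horizontal distance between pack1_center and bay2 below 0.016 m or horizontal distance between pack1_center and bay3 below 0.016 m) and (horizontal distance between pack2_center and bay0 below 0.016 m or horizontal distance between pack2_center and bay1 below 0.016 m or horizontal distance between pack2_center and bay2 below 0.016 m or horizontal distance between pack2_center and bay3 below 0.016 m) and (horizontal distance between pack3_center and bay0 below 0.016 m or horizontal distance between pack3_center and bay1 below 0.016 m or horizontal distance between pack3_center and bay2 below 0.016 m or horizontal distance between pack3_center and bay3 below 0.016 m) and linear speed of each of pack0, pack1, pack2, pack3 below 0.02 m/s), for 0.2 s.
5. the switch is on (value of joint switch above 0.85 rad), for 0.2 s.
At the end, for the whole second after the job is handed in: Pin upright in the notch (16 mm, 0.15 rad), collar within 5 mm of the bracket's top; cover let go, flat on the mat (50 mm, 0.06 rad), tab sprung out; each pack present at rest upright in a bay, within 16 mm of its centre and 6 mm of its floor; switch beyond 0.85 rad (all of step 3 and all of step 4 and horizontal distance between pin_collar and notch below 0.016 m and z of pin_collar in the frame of notch between -0.005 and 0.005 m and angle between pin_collar's own z axis and vertical below 0.15 rad and value of joint switch above 0.85 rad); the robot touches nothing.
It fails at once if the hand plane is moved by more than 30 mm (distance of plane from where it was at the start of the episode above 0.03 m).
It fails at once if the mallet is moved by more than 30 mm (distance of mallet from where it was at the start of the episode above 0.03 m).
It fails at once if the cover is dropped: faster than 0.7 m/s close above the bench (height (world z) of cover_foot below 0.03 m and linear speed of cover above 0.7 m/s).
Of pack0, pack1, pack2, pack3 only 2 to 4 are there at a start; the rules pass over those that are not, and their reading is None.
At some moment in a run one of pack0, pack1, pack2, pack3 may be knocked a few centimetres aside while the robot is not near it.
It also fails if it takes over 210 s, if anything falls off the work surface, if the arm or the gripper's body presses on something with over 40 N, if the wrist force passes 120 N, or if a joint passes its speed limit or range.

## Working session

There is one attempt and no reset: what is moved stays moved. The work goes in short steps, Python scripts to look and compute and a shell command to move; the robot and the scene stay as the last step left them, time stands still between calls to the robot, and variables do not carry over. Pictures are saved under pics/ and viewed, at most 14 in all, crops included, and the job is handed in when it is done.

```bash
ls; mkdir -p pics
cat > h.py <<'E'
import numpy as np, cv2
from cell import env
def snap(n):
    return env.snapshot(n)
def ray(s,u,v):
    K=np.array(s["camera_matrix"]);k=s["k1"];T=np.array(s["camera_from_world"])
    d=np.array([(u-K[0,2])/K[0,0],(v-K[1,2])/K[1,1]]);x=d.copy()
    for _ in range(30): x=d/(1+k*(x@x))
    R=T[:3,:3];o=-R.T@T[:3,3]
    return o,R.T@np.array([x[0],-x[1],-1.])
def onz(s,u,v,z):
    o,d=ray(s,u,v);return o+d*(z-o[2])/d[2]
def proj(s,p):
    K=np.array(s["camera_matrix"]);k=s["k1"];T=np.array(s["camera_from_world"])
    c=T[:3,:3]@np.array(p)+T[:3,3];x=np.array([c[0],-c[1]])/-c[2];x=x*(1+k*(x@x))
    return K[:2,:2]@x+K[:2,2]
def save(s,name,im=None):
    cv2.imwrite("pics/"+name+".png",cv2.cvtColor(s["image"] if im is None else im,cv2.COLOR_RGB2BGR))
def blobs(s,lo,hi,amin=60):
    hsv=cv2.cvtColor(s["image"],cv2.COLOR_RGB2HSV)
    m=cv2.inRange(hsv,np.array(lo),np.array(hi))
    cs,_=cv2.findContours(m,cv2.RETR_EXTERNAL,cv2.CHAIN_APPROX_NONE)
    return sorted([c for c in cs if cv2.contourArea(c)>amin],key=lambda c:-cv2.contourArea(c))
E
python3 - <<'E'
from h import *
import pickle
for n in("scene","top"):
    s=snap(n);save(s,n+"0");pickle.dump(s,open(n+"0.pkl","wb"))
    T=np.array(s["camera_from_world"]);print(n,-T[:3,:3].T@T[:3,3],s["camera_matrix"],s["k1"])
print(env.read_state())
E
```

```text
pics
scene [ 1.08386767 -0.5669708   0.69702461] [[453.18948659   0.         322.03537795]
 [  0.         453.18948659 241.46714954]
 [  0.           0.           1.        ]] 0.02645734110870121
top [0.43162058 0.01167074 1.40106096] [[590.73618601   0.         327.8029541 ]
 [  0.         590.73618601 240.49924936]
 [  0.           0.           1.        ]] -0.031206577563668604
{'clock': 0.1, 'qpos': array([-1.31570253,  0.70702305, -0.02762855,  1.48490492,  0.02198925,
        0.95087723, -0.07548193]), 'joint_velocities': array([ 4.70167815e-04, -2.32510126e-04, -2.98134030e-04, -2.95118858e-03,
       -8.91291751e-05, -1.49363520e-04, -1.42276200e-03]), 'joint_torque': array([ 2.61746842e-03, -8.84319520e+01,  1.23749502e+00, -2.36463028e+01,
        1.72054995e-02,  4.95251603e-03, -2.38945751e-05]), 'tool_pos': array([0.1680913 , 0.54966472, 0.23089542]), 'ee_rot': array([-4.64445169e-01, -3.10694407e+00,  1.41692817e-03]), 'contact_force': array([ 0.61796666,  0.44947422, -0.63823549]), 'ft_torque': array([ 0.02487789,  0.00965712, -0.00537203]), 'grip_force': 0.0, 'opening': 0.08541420277405622}
```

View pics/top0.png

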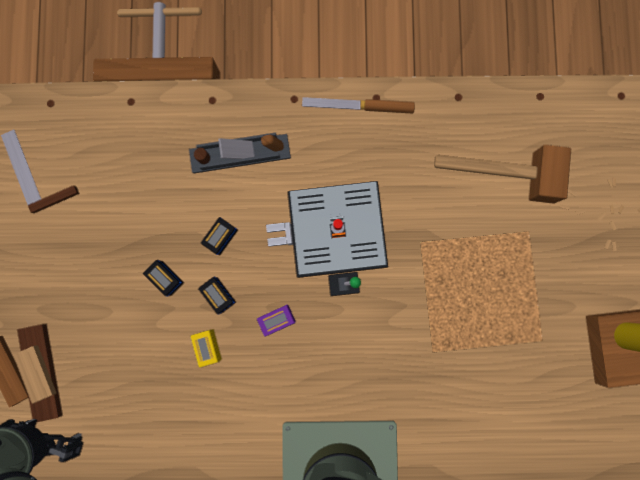

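View pics/scene0.png

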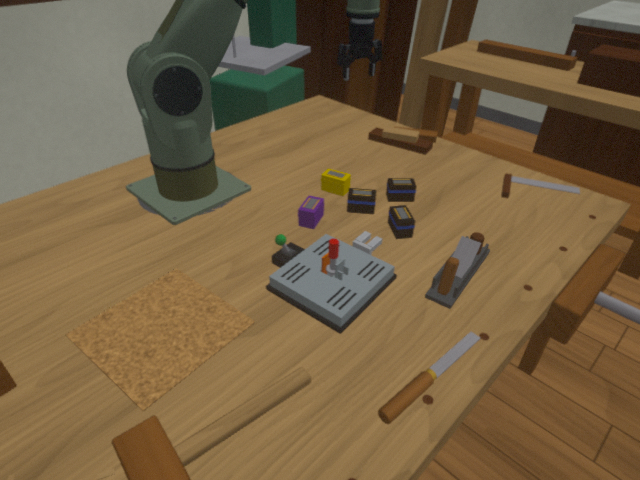

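The top view shows the dock at about (338,229), with the bracket prongs at (277,235) and the switch ball at (355,283). The mat is at (482,292), and three black packs are at (219,236), (163,278) and (217,295). The purple and yellow boxes are decoys. The scene view agrees.

```bash
cat >> h.py <<'E'
def rect(s,c,z):
    w=np.array([onz(s,*p[0],z)[:2] for p in c])*1000
    (cx,cy),(a,b),t=cv2.minAreaRect(w.astype(np.float32))
    # angle (deg) of the longer side from world x
    if b>a:t+=90;a,b=b,a
    return round(cx,1),round(cy,1),round(a,1),round(b,1),round((t+90)%180-90,1)
E
python3 - <<'E'
from h import *
import pickle
s=pickle.load(open("top0.pkl","rb"))
im=s["image"]
hsv=cv2.cvtColor(im,cv2.COLOR_RGB2HSV)
for p in [(310,220),(163,278),(200,231),(278,229),(482,292),(338,223),(355,283),(338,234),(219,236)]: print(p,hsv[p[1],p[0]])
print("cover",[rect(s,c,.038) for c in blobs(s,(85,8,120),(125,80,255),1000)])
print("red",[rect(s,c,.122) for c in blobs(s,(0,190,100),(4,255,255),20)],[rect(s,c,.122) for c in blobs(s,(176,190,100),(180,255,255),20)])
print("green",[rect(s,c,.07) for c in blobs(s,(55,120,60),(80,255,255),20)])
print("mat",[rect(s,c,.004) for c in blobs(s,(8,100,120),(20,200,255),5000)])
print("packs dark",[rect(s,c,.054) for c in blobs(s,(0,0,0),(180,255,50),200)])
for b in [(219,236),(163,278),(217,295)]:
    print(onz(s,*b,.054))
E
```

```text
(310, 220) [105  22 162]
(163, 278) [108  11 117]
(200, 231) [ 15 118 164]
(278, 229) [115  18 187]
(482, 292) [ 15 134 170]
(338, 223) [  1 222 202]
(355, 283) [ 69 184 136]
(338, 234) [ 13 233 211]
(219, 236) [114  11 118]
cover [(581.1, -3.8, 201.7, 194.7, -84.2)]
red [(580.2, -4.7, 19.7, 17.4, -0.7)] []
green [(453.5, -41.9, 22.5, 22.4, 89.3)]
mat [(575.8, 44.2, 1597.6, 1163.0, 89.2)]
packs dark [(85.9, 669.7, 188.2, 132.5, -88.6), (468.7, 396.1, 80.6, 49.8, 45.2), (55.7, -3.8, 160.0, 75.7, 88.5), (427.8, 272.8, 76.6, 49.3, 36.9), (562.2, 268.2, 72.6, 51.5, -35.8), (450.8, -16.6, 64.4, 46.4, -84.3), (261.4, 648.9, 208.6, 9.2, 11.4)]
[0.56243456 0.26792634 0.054     ]
[0.46748813 0.39596753 0.054     ]
[0.42757202 0.27188453 0.054     ]
```

```bash
python3 - <<'E'
from h import *
import pickle
s=pickle.load(open("top0.pkl","rb"))
for p in [(421,241),(529,233),(542,342),(433,352),(482,292)]: print(onz(s,*p,.004))
for p in [(267,229),(267,241),(290,238)]: print(onz(s,*p,.045))
E
for i in 1 2 3; do python3 -m jog '[{"hand":100,"travel":[28,-37,0],"dr":[0,0,-0.078]},{"hand":100,"travel":[55,-74,0],"dr":[0,0,-0.156]},{"hand":100,"travel":[82,-111,0],"dr":[0,0,-0.234]},{"hand":100,"travel":[110,-148,0],"dr":[0,0,-0.313]},{"hand":100,"travel":[137,-185,0],"dr":[0,0,-0.391]}]' ; done
python3 - <<'E'
from h import *
s=snap("wrist");save(s,"w1");print(env.read_state()["tool_pos"],env.read_state()["qpos"])
T=np.array(s["camera_from_world"]);print(-T[:3,:3].T@T[:3,3],T[:3,:3])
print("red",[(rect(s,c,.122),cv2.minEnclosingCircle(c)) for c in blobs(s,(0,190,100),(4,255,255),50)])
E
```

```text
[ 0.54980074 -0.20262662  0.004     ]
[ 0.56593602 -0.46057944  0.004     ]
[ 0.30876664 -0.4812344   0.004     ]
[ 0.28905045 -0.22450101  0.004     ]
[ 0.42745688 -0.34368848  0.004     ]
[0.57825906 0.15852285 0.045     ]
[0.5504297  0.15857916 0.045     ]
[0.55676197 0.10546134 0.045     ]
clock: 0.6
tool_pos: [0.3059, 0.3631, 0.2312]
ee_rot: [1.064, 2.956, -0.0]
contact_force: [0.3, 0.8, -1.0]
opening: 0.0855
grip_force: 0.0
clock: 1.1
tool_pos: [0.443, 0.1782, 0.2312]
ee_rot: [-1.618, -2.693, 0.0]
contact_force: [0.1, 1.6, 0.7]
opening: 0.0856
grip_force: 0.0
clock: 1.6
tool_pos: [0.5799, -0.0069, 0.2311]
ee_rot: [-2.11, -2.327, 0.0]
contact_force: [0.0, 1.7, 0.3]
opening: 0.0853
grip_force: 0.0
[ 0.58260307 -0.01392612  0.230843  ] [-0.1404607   0.73073581  0.2189794   1.4610381  -0.17190776  0.96770395
  0.20835414]
[0.57243474 0.0743402  0.37372242] [[ 0.99516631  0.09819609 -0.00124371]
 [-0.09353026  0.94386795 -0.31680495]
 [-0.02993511  0.31538994  0.94848989]]
red [((579.7, 4.0, 26.9, 19.1, -84.3), ((322.5, 217.5731658935547), 20.724605560302734))]
```

View pics/w1.png

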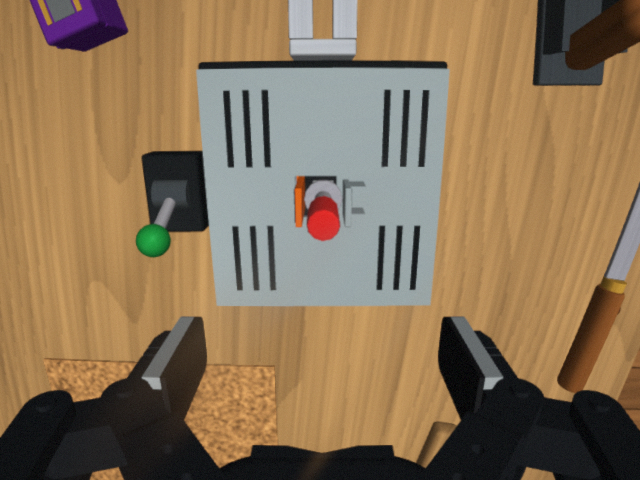

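The wrist view shows the pin's red head at (322,217) between the orange tab and grey rib, and the bracket prongs at the top at (322,30). The positions agree with the top view, so I'll grasp the head.

```bash
python3 -m jog '[{"hand":100,"travel":[1,1,-30],"dr":[0,0,0]},{"hand":100,"travel":[1,1,-60],"dr":[0,0,0]},{"hand":70,"travel":[1,1,-90],"dr":[0,0,0]},{"hand":60,"travel":[1,1,-120],"dr":[0,0,0]},{"hand":60,"travel":[1,1,-135],"dr":[0,0,0]}]' 40
python3 -m jog '[{"hand":60,"travel":[0,0,-10],"dr":[0,0,0]},{"hand":60,"travel":[0,0,-10],"dr":[0,0,0]},{"hand":15,"travel":[0,0,-10],"dr":[0,0,0]},{"hand":0,"travel":[0,0,-10],"dr":[0,0,0]},{"hand":0,"travel":[0,0,-10],"dr":[0,0,0]}]' 40
python3 -m jog '[{"hand":0,"travel":[0,0,0],"dr":[0,0,0]},{"hand":0,"travel":[0,0,0],"dr":[0,0,0]},{"hand":0,"travel":[0,0,0],"dr":[0,0,0]},{"hand":0,"travel":[0,0,0],"dr":[0,0,0]},{"hand":0,"travel":[0,0,0],"dr":[0,0,0]}]' 40
```

```text
clock: 2.15
tool_pos: [0.5791, -0.0041, 0.0938]
ee_rot: [-2.105, -2.329, 0.003]
contact_force: [-0.3, -0.2, 0.4]
opening: 0.0515
grip_force: 0.0
clock: 2.65
tool_pos: [0.5805, -0.0042, 0.0873]
ee_rot: [2.106, 2.33, 0.001]
contact_force: [-1.2, -0.4, 4.6]
opening: 0.0207
grip_force: 38.8
clock: 3.15
tool_pos: [0.5805, -0.0041, 0.0872]
ee_rot: [2.106, 2.33, 0.001]
contact_force: [-1.1, 0.1, 4.9]
opening: 0.021
grip_force: 38.8
```

```bash
python3 -m jog '[{"hand":0,"travel":[0,0,15],"dr":[0,0,0]},{"hand":0,"travel":[0,0,30],"dr":[0,0,0]},{"hand":0,"travel":[0,0,50],"dr":[0,0,0]},{"hand":0,"travel":[0,0,75],"dr":[0,0,0]},{"hand":0,"travel":[0,0,75],"dr":[0,0,0]}]' 40
python3 -m jog '[{"hand":0,"travel":[-2,27,0],"dr":[0,0,0]},{"hand":0,"travel":[-6,60,0],"dr":[0,0,0]},{"hand":0,"travel":[-10,100,0],"dr":[0,0,0]},{"hand":0,"travel":[-14,137,0],"dr":[0,0,0]},{"hand":0,"travel":[-14,137,0],"dr":[0,0,0]}]' 40
python3 - <<'E'
from h import *
import pickle
s=pickle.load(open("top0.pkl","rb"))
im=s["image"].copy()
hsv=cv2.cvtColor(im,cv2.COLOR_RGB2HSV)
m=cv2.inRange(hsv,np.array((100,0,165)),np.array((130,40,255)));m[:,295:]=0;m[:,:255]=0;m[:215]=0;m[255:]=0
cs,_=cv2.findContours(m,cv2.RETR_EXTERNAL,cv2.CHAIN_APPROX_NONE)
print([rect(s,c,.045) for c in cs if len(c)>15])
t=snap("top");s2=snap("wrist");save(s2,"w2")
c=t["image"][180:300,240:400];save(t,"t2",cv2.resize(c,None,fx=5,fy=5,interpolation=cv2.INTER_CUBIC))
E
```

```text
clock: 3.65
tool_pos: [0.5814, -0.0043, 0.1646]
ee_rot: [2.104, 2.328, 0.005]
contact_force: [-0.4, -0.1, -2.0]
opening: 0.021
grip_force: 39.3
clock: 4.15
tool_pos: [0.5651, 0.1385, 0.1609]
ee_rot: [-2.097, -2.336, -0.002]
contact_force: [0.2, -1.2, -1.6]
opening: 0.0212
grip_force: 39.3
[(567.2, 131.6, 50.3, 48.0, -84.0)]
```

View pics/w2.png

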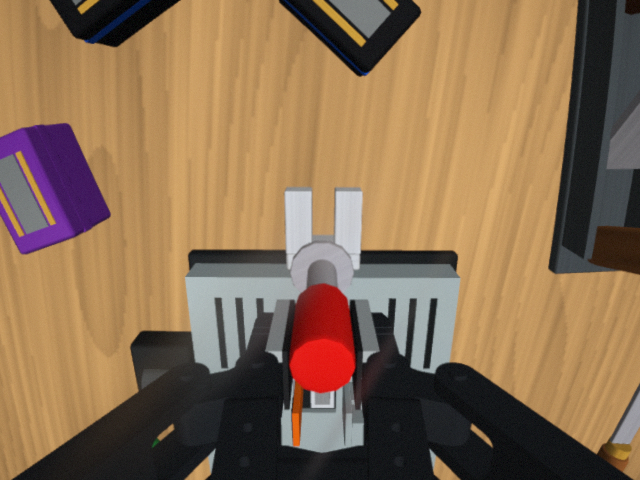

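The wrist view shows the pin held upright, with its collar at (322,265) in line with the slot at (323,220). I'll lower it.

```bash
python3 -m jog '[{"hand":0,"travel":[0,0,-20],"dr":[0,0,0]},{"hand":0,"travel":[0,0,-40],"dr":[0,0,0]},{"hand":0,"travel":[0,0,-52],"dr":[0,0,0]},{"hand":0,"travel":[0,0,-62],"dr":[0,0,0]},{"hand":0,"travel":[0,0,-69],"dr":[0,0,0]}]' 40
python3 -m jog '[{"hand":0,"travel":[0,0,-1],"dr":[0,0,0]},{"hand":0,"travel":[0,0,-2],"dr":[0,0,0]},{"hand":0,"travel":[0,0,-3],"dr":[0,0,0]},{"hand":0,"travel":[0,0,-3],"dr":[0,0,0]},{"hand":0,"travel":[0,0,-3],"dr":[0,0,0]}]' 40
python3 - <<'E'
from h import *
s2=snap("scene")
c=s2["image"][200:300,280:440];save(s2,"s3",cv2.resize(c,None,fx=5,fy=5,interpolation=cv2.INTER_CUBIC))
E
```

```text
clock: 4.75
tool_pos: [0.5663, 0.1323, 0.0918]
ee_rot: [2.107, 2.33, -0.0]
contact_force: [0.6, -0.6, -0.5]
opening: 0.0211
grip_force: 39.3
clock: 5.25
tool_pos: [0.5665, 0.1329, 0.0902]
ee_rot: [2.106, 2.33, 0.002]
contact_force: [-2.7, -1.1, 9.1]
opening: 0.0214
grip_force: 40.3
```

View pics/s3.png

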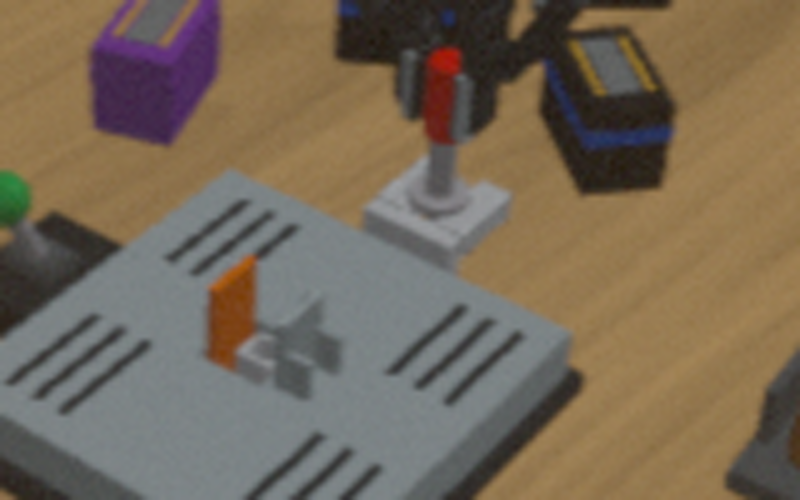

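The scene crop shows the pin upright, with its collar seated on the bracket at (440,195). The rib has two small gussets behind it, so I'll release the pin and look closer.

```bash
python3 -m jog '[{"hand":60,"travel":[0,0,0],"dr":[0,0,0]},{"hand":60,"travel":[0,0,0],"dr":[0,0,0]},{"hand":60,"travel":[0,0,0],"dr":[0,0,0]},{"hand":60,"travel":[0,0,10],"dr":[0,0,0]},{"hand":60,"travel":[0,0,35],"dr":[0,0,0]}]' 40
python3 -m jog '[{"hand":75,"travel":[0,0,30],"dr":[0,0,0]},{"hand":75,"travel":[2,-20,40],"dr":[0,0,0]},{"hand":75,"travel":[6,-65,40],"dr":[0,0,0]},{"hand":75,"travel":[10,-108,30],"dr":[0,0,0]},{"hand":75,"travel":[14,-137,10],"dr":[0,0,0]}]' 40
python3 -m jog '[{"hand":75,"travel":[0,0,-20],"dr":[0,0,0]},{"hand":75,"travel":[0,0,-40],"dr":[0,0,0]},{"hand":75,"travel":[0,0,-40],"dr":[0,0,0]},{"hand":75,"travel":[0,0,-40],"dr":[0,0,0]},{"hand":75,"travel":[0,0,-40],"dr":[0,0,0]}]' 40
python3 - <<'E'
from h import *
s=snap("wrist")
save(s,"w4")
import pickle;pickle.dump(s,open("w4.pkl","wb"))
E
```

```text
clock: 5.8
tool_pos: [0.5654, 0.1326, 0.1239]
ee_rot: [-2.106, -2.33, 0.004]
contact_force: [0.6, 0.2, 0.4]
opening: 0.0513
grip_force: 0.0
clock: 6.3
tool_pos: [0.5809, -0.0074, 0.1359]
ee_rot: [2.107, 2.326, 0.002]
contact_force: [0.3, -0.7, -0.1]
opening: 0.0642
grip_force: 0.0
clock: 6.8
tool_pos: [0.5807, -0.004, 0.0956]
ee_rot: [2.105, 2.33, 0.001]
contact_force: [0.6, 0.3, 0.9]
opening: 0.0638
grip_force: 0.0
```

View pics/w4.png

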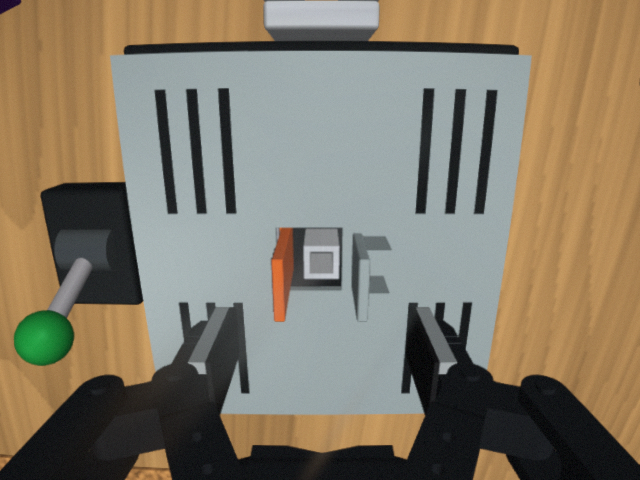

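The wrist view shows the orange tab at (282,275) and the grey rib at (362,275), with low gussets behind the rib. I'll pinch above the gussets, shifted 3 mm towards the rib.

```bash
python3 -m jog '[{"hand":75,"travel":[3,0,-15],"dr":[0,0,0]},{"hand":75,"travel":[3,0,-30],"dr":[0,0,0]},{"hand":75,"travel":[3,0,-40],"dr":[0,0,0]},{"hand":75,"travel":[3,0,-40],"dr":[0,0,0]},{"hand":60,"travel":[3,0,-40],"dr":[0,0,0]}]' 40
python3 -m jog '[{"hand":30,"travel":[0,0,0],"dr":[0,0,0]},{"hand":0,"travel":[0,0,0],"dr":[0,0,0]},{"hand":0,"travel":[0,0,0],"dr":[0,0,0]},{"hand":0,"travel":[0,0,0],"dr":[0,0,0]},{"hand":0,"travel":[0,0,0],"dr":[0,0,0]}]' 40
python3 -m jog '[{"hand":0,"travel":[0,0,0],"dr":[0,0,0]},{"hand":0,"travel":[0,0,0],"dr":[0,0,0]},{"hand":0,"travel":[0,0,0],"dr":[0,0,0]},{"hand":0,"travel":[0,0,0],"dr":[0,0,0]},{"hand":0,"travel":[0,0,0],"dr":[0,0,0]}]' 40
python3 - <<'E'
from h import *
s=snap("wrist")
save(s,"w5")
E
```

```text
clock: 7.35
tool_pos: [0.5833, -0.0042, 0.0544]
ee_rot: [2.107, 2.331, -0.0]
contact_force: [0.1, -0.1, -0.3]
opening: 0.0515
grip_force: 0.0
clock: 7.85
tool_pos: [0.5841, -0.0041, 0.0554]
ee_rot: [2.105, 2.33, 0.003]
contact_force: [3.3, 0.2, 8.1]
opening: 0.0339
grip_force: 39.3
clock: 8.35
tool_pos: [0.5842, -0.0042, 0.0554]
ee_rot: [2.105, 2.329, 0.003]
contact_force: [3.2, -0.0, 8.7]
opening: 0.0337
grip_force: 39.3
```

View pics/w5.png

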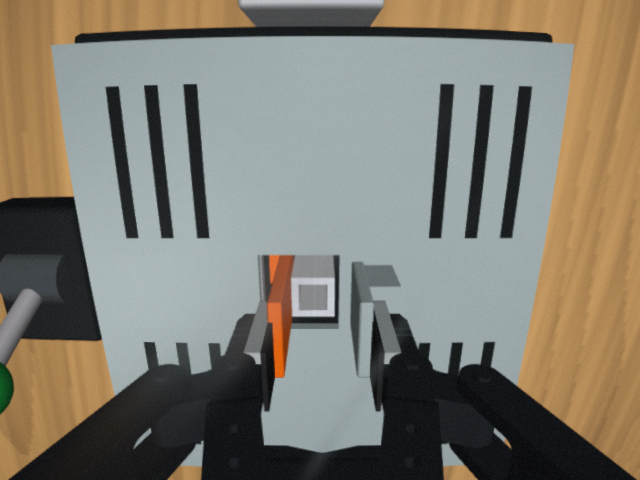

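The wrist view shows the tab pressed in, with the pads at (268,350) and (380,350); the opening reads 34 mm. Lifting the cover.

```bash
python3 -m jog '[{"hand":0,"travel":[0,0,5],"dr":[0,0,0]},{"hand":0,"travel":[0,0,12],"dr":[0,0,0]},{"hand":0,"travel":[0,0,22],"dr":[0,0,0]},{"hand":0,"travel":[0,0,34],"dr":[0,0,0]},{"hand":0,"travel":[0,0,46],"dr":[0,0,0]}]' 50
python3 -m jog '[{"hand":0,"travel":[0,0,15],"dr":[0,0,0]},{"hand":0,"travel":[0,0,30],"dr":[0,0,0]},{"hand":0,"travel":[0,0,47],"dr":[0,0,0]},{"hand":0,"travel":[0,0,62],"dr":[0,0,0]},{"hand":0,"travel":[0,0,74],"dr":[0,0,0]}]' 50
python3 - <<'E'
from h import *
s=snap("scene");save(s,"s6",cv2.resize(s["image"],(480,360)))
E
```

```text
clock: 8.9
tool_pos: [0.5832, -0.0041, 0.1015]
ee_rot: [2.106, 2.331, 0.0]
contact_force: [0.2, 0.1, -3.5]
opening: 0.0318
grip_force: 50.6
clock: 9.4
tool_pos: [0.5833, -0.0041, 0.1759]
ee_rot: [2.106, 2.33, 0.001]
contact_force: [-0.3, 0.6, -3.1]
opening: 0.0317
grip_force: 50.6
```

View pics/s6.png

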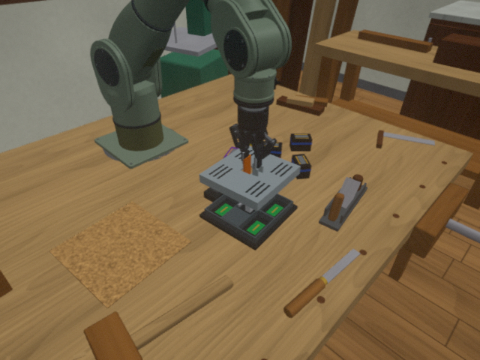

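The cover hangs level above the dock with four green bays below. Carrying it to the mat.

```bash
python3 -m jog '[{"hand":0,"travel":[-8,-18,0],"dr":[0,0,0]},{"hand":0,"travel":[-22,-48,0],"dr":[0,0,0]},{"hand":0,"travel":[-40,-88,0],"dr":[0,0,0]},{"hand":0,"travel":[-58,-129,0],"dr":[0,0,0]},{"hand":0,"travel":[-76,-169,0],"dr":[0,0,0]}]' 50
python3 -m jog '[{"hand":0,"travel":[-18,-40,0],"dr":[0,0,0]},{"hand":0,"travel":[-36,-80,0],"dr":[0,0,0]},{"hand":0,"travel":[-54,-120,0],"dr":[0,0,0]},{"hand":0,"travel":[-68,-152,0],"dr":[0,0,0]},{"hand":0,"travel":[-76,-169,0],"dr":[0,0,0]}]' 50
python3 -m jog '[{"hand":0,"travel":[0,0,0],"dr":[0,0,0]},{"hand":0,"travel":[0,0,-10],"dr":[0,0,0]},{"hand":0,"travel":[0,0,-30],"dr":[0,0,0]},{"hand":0,"travel":[0,0,-55],"dr":[0,0,0]},{"hand":0,"travel":[0,0,-80],"dr":[0,0,0]}]' 50
python3 -m jog '[{"hand":0,"travel":[0,0,-15],"dr":[0,0,0]},{"hand":0,"travel":[0,0,-27],"dr":[0,0,0]},{"hand":0,"travel":[0,0,-35],"dr":[0,0,0]},{"hand":0,"travel":[0,0,-41],"dr":[0,0,0]},{"hand":0,"travel":[0,0,-45],"dr":[0,0,0]}]' 50
python3 -m jog '[{"hand":0,"travel":[0,0,-2],"dr":[0,0,0]},{"hand":0,"travel":[0,0,-4],"dr":[0,0,0]},{"hand":0,"travel":[0,0,-4],"dr":[0,0,0]},{"hand":0,"travel":[0,0,-4],"dr":[0,0,0]},{"hand":0,"travel":[0,0,-4],"dr":[0,0,0]}]' 50
```

```text
clock: 9.95
tool_pos: [0.5062, -0.1746, 0.1743]
ee_rot: [2.106, 2.331, -0.0]
contact_force: [1.0, -1.2, -2.7]
opening: 0.0318
grip_force: 50.6
clock: 10.45
tool_pos: [0.4292, -0.3451, 0.1743]
ee_rot: [2.11, 2.327, -0.002]
contact_force: [0.2, 0.3, -3.2]
opening: 0.0317
grip_force: 50.6
clock: 10.95
tool_pos: [0.4317, -0.3409, 0.0929]
ee_rot: [-2.104, -2.332, -0.001]
contact_force: [0.5, -0.0, -3.3]
opening: 0.0321
grip_force: 50.6
clock: 11.45
tool_pos: [0.4315, -0.3421, 0.0492]
ee_rot: [2.106, 2.331, 0.0]
contact_force: [5.6, 0.8, 7.4]
opening: 0.0317
grip_force: 58.7
clock: 11.95
tool_pos: [0.4322, -0.3421, 0.0475]
ee_rot: [2.104, 2.329, 0.002]
contact_force: [-2.3, 8.3, 37.2]
opening: 0.032
grip_force: 62.0
```

```bash
python3 -m jog '[{"hand":0,"travel":[0,0,2],"dr":[0,0,0]},{"hand":0,"travel":[0,0,4],"dr":[0,0,0]},{"hand":25,"travel":[0,0,4],"dr":[0,0,0]},{"hand":60,"travel":[0,0,4],"dr":[0,0,0]},{"hand":70,"travel":[0,0,4],"dr":[0,0,0]}]' 50
python3 -m jog '[{"hand":70,"travel":[0,0,4],"dr":[0,0,0]},{"hand":70,"travel":[0,0,25],"dr":[0,0,0]},{"hand":100,"travel":[0,0,70],"dr":[0,0,0]},{"hand":100,"travel":[0,0,115],"dr":[0,0,0]},{"hand":100,"travel":[0,0,120],"dr":[0,0,0]}]' 50
python3 - <<'E'
from h import *
import pickle
s=snap("top");save(s,"t7");pickle.dump(s,open("t7.pkl","wb"))
g=[c for c in blobs(s,(50,120,60),(85,255,255),60)]
print("green",[(rect(s,c,.012),cv2.boundingRect(c)) for c in g])
print("packs",[rect(s,c,.054) for c in blobs(s,(0,0,0),(180,255,50),200)])
print("cover",[rect(s,c,.030) for c in blobs(s,(85,8,120),(125,80,255),1000)])
print(env.read_state()["tool_pos"])
E
```

```text
clock: 12.45
tool_pos: [0.4312, -0.3422, 0.0492]
ee_rot: [2.106, 2.331, -0.0]
contact_force: [-0.4, -0.3, 0.2]
opening: 0.0592
grip_force: 0.0
clock: 12.95
tool_pos: [0.4324, -0.3433, 0.1741]
ee_rot: [2.102, 2.326, 0.001]
contact_force: [0.2, 0.5, 0.3]
opening: 0.0855
grip_force: 0.0
green [((517.2, 37.4, 52.0, 31.3, -84.3), (309, 248, 23, 16)), ((526.9, -57.2, 52.3, 31.3, -84.3), (349, 244, 23, 15)), ((635.6, 49.4, 52.2, 31.5, -84.1), (303, 199, 23, 15)), ((645.3, -45.2, 52.2, 31.2, -84.3), (343, 194, 23, 15)), ((454.4, -44.2, 23.5, 23.4, 89.3), (350, 277, 11, 11))]
packs [(575.8, -3.2, 208.1, 198.7, -84.2), (243.3, -293.4, 169.5, 32.8, -35.5), (468.6, 396.1, 80.4, 49.9, 44.9), (427.9, 272.7, 76.6, 48.9, 37.1), (562.2, 268.2, 72.6, 51.5, -35.8), (486.1, -449.2, 118.4, 27.5, -42.4), (367.5, -488.0, 196.7, 67.2, 75.9), (63.8, 11.2, 149.5, 52.4, -75.6), (468.0, -392.9, 105.3, 34.4, -2.2), (450.7, -16.3, 63.3, 46.4, -84.3), (261.9, 648.7, 206.9, 8.4, 11.4)]
cover [(433.9, -340.1, 201.3, 193.2, -84.2)]
[ 0.43205472 -0.34287164  0.17252213]
```

View pics/t7.png

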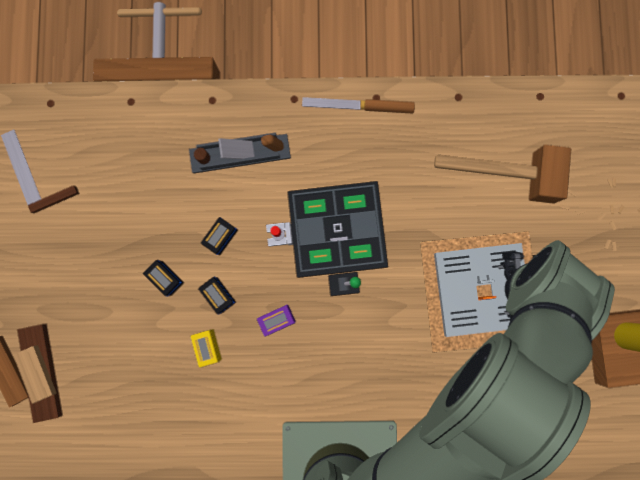

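The cover lies on the mat (rect centre (434,-340) mm, against mat centre (428,-342) mm). The bays are open, and all three packs are unmoved at (219,236), (163,278) and (217,295). Going to pack A.

```bash
for i in 1 2 3; do python3 -m jog '[{"hand":100,"travel":[9,41,2],"dr":[0,0,0.056]},{"hand":100,"travel":[17,82,3],"dr":[0,0,0.112]},{"hand":100,"travel":[26,122,5],"dr":[0,0,0.168]},{"hand":100,"travel":[35,163,6],"dr":[0,0,0.225]},{"hand":100,"travel":[43,204,7],"dr":[0,0,0.282]}]' 40 | grep tool_pos; done
python3 -m jog '[{"hand":100,"travel":[0,0,0],"dr":[0,0,0]},{"hand":100,"travel":[0,0,0],"dr":[0,0,0]},{"hand":100,"travel":[0,0,0],"dr":[0,0,0]},{"hand":100,"travel":[0,0,0],"dr":[0,0,0]},{"hand":100,"travel":[0,0,0],"dr":[0,0,0]}]' 40
cat >> h.py <<'E'
def label():
    """top-face label (grey, on black pack) nearest the tool in the wrist view -> world rect at z=.054"""
    s=snap("wrist");st=env.read_state();tp=st["tool_pos"]*1000
    hsv=cv2.cvtColor(s["image"],cv2.COLOR_RGB2HSV)
    m=cv2.inRange(hsv,np.array((90,0,70)),np.array((130,45,200)))
    cs,_=cv2.findContours(m,cv2.RETR_EXTERNAL,cv2.CHAIN_APPROX_NONE)
    for c in cs:
        if cv2.contourArea(c)>300:
            r=rect(s,c,.054)
            if np.hypot(r[0]-tp[0],r[1]-tp[1])<60: print("label",r,cv2.boundingRect(c))
    print("tool",tp.round(1)); return s
E
python3 - <<'E'
from h import *
s=label();save(s,"w8")
E
```

```text
tool_pos: [0.4741, -0.1365, 0.1758]
tool_pos: [0.517, 0.0676, 0.1827]
tool_pos: [0.56, 0.2714, 0.1896]
clock: 15.0
tool_pos: [0.5603, 0.2691, 0.1904]
ee_rot: [0.966, 2.989, -0.0]
contact_force: [0.8, 0.0, 1.3]
opening: 0.085
grip_force: 0.0
tool [560.3 269.3 190.4]
```

View pics/w8.png

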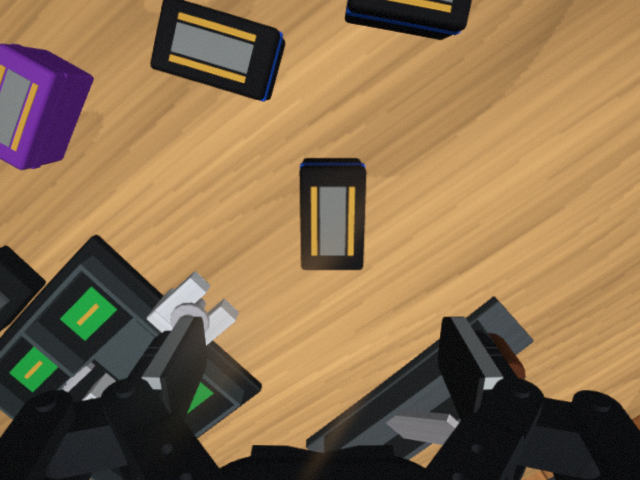

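Pack A is at (333,214), label (333,220), aligned with the fingers; the plane is well clear to the lower right.

```bash
sed -i 's/(90,0,70)),np.array((130,45,200))/(85,0,90)),np.array((140,60,190))/; s/>300/>150/' h.py
python3 - <<'E'
from h import *
s=label()
hsv=cv2.cvtColor(s["image"],cv2.COLOR_RGB2HSV);print(hsv[220,333])
print(onz(s,333,220,.054),onz(s,302,165,.054),onz(s,365,165,.054),onz(s,362,268,.054),onz(s,303,268,.054))
E
```

```text
tool [560.2 269.4 190.4]
[ 30  10 128]
[0.5637013  0.27654857 0.054     ] [0.52005885 0.28187649 0.054     ] [0.54483695 0.3163453  0.054     ] [0.60577852 0.272712   0.054     ] [0.58061203 0.23778596 0.054     ]
```

```bash
sed -i 's/(85,0,90)),np.array((140,60,190))/(0,0,95)),np.array((180,40,175))/' h.py
python3 - <<'E'
from h import *
label()
s=snap("top")
c=s["image"]
hsv=cv2.cvtColor(c,cv2.COLOR_RGB2HSV)
m=cv2.inRange(hsv,np.array((0,0,80)),np.array((180,60,175)))
n,l,st,ce=cv2.connectedComponentsWithStats(m)
for i in range(1,n):
    if st[i,4]>60 and ce[i][0]<260 and 210<ce[i][1]<330: print(st[i],ce[i],onz(s,*ce[i],.054))
# tool tip check: project the tcp
w=snap("wrist");tp=env.read_state()["tool_pos"];print(proj(w,tp),proj(s,tp),proj(w,[.567,.1333,.122]))
b=blobs(w,(0,190,80),(4,255,255),20);print([cv2.boundingRect(x) for x in b])
# bay pad check in wrist view
print([ (np.round(proj(w,p)),p) for p in [(.6356,.0494,.012),(.5172,.0374,.012)]],[(cv2.boundingRect(c),rect(w,c,.012)) for c in blobs(w,(50,120,60),(85,255,255),60)])
E
```

```text
label (564.3, 275.3, 49.7, 18.1, -35.9) (319, 187, 27, 69)
tool [560.2 269.5 190.4]
[ 115  163   93  105 4861] [157.97654804 213.01542892] [0.61739254 0.40961042 0.054     ]
[321.54488441 319.65190889] [205.64644692 230.86095176] [151.84357051 382.92972296]
[]
[(array([183., 399.]), (0.6356, 0.0494, 0.012)), (array([ 86., 316.]), (0.5172, 0.0374, 0.012))] [((59, 286, 58, 56), (516.3, 39.8, 51.8, 31.2, -84.0)), ((8, 347, 50, 46), (525.9, -55.8, 50.4, 31.0, -84.9)), ((187, 383, 26, 30), (642.8, 59.9, 38.3, 15.4, -77.8))]
```

Pack A is at about (563.5,275.5) mm, -36°; the bay pad agrees between both views to 3 mm. I'll grasp and lift.

```bash
python3 -m jog '[{"hand":100,"travel":[3,6,-35],"dr":[0,0,0]},{"hand":100,"travel":[3,6,-70],"dr":[0,0,0]},{"hand":100,"travel":[3,6,-105],"dr":[0,0,0]},{"hand":100,"travel":[3,6,-140],"dr":[0,0,0]},{"hand":100,"travel":[3,6,-155],"dr":[0,0,0]}]' 60
python3 -m jog '[{"hand":100,"travel":[0,0,-9],"dr":[0,0,0]},{"hand":70,"travel":[0,0,-9],"dr":[0,0,0]},{"hand":0,"travel":[0,0,-9],"dr":[0,0,0]},{"hand":0,"travel":[0,0,-9],"dr":[0,0,0]},{"hand":0,"travel":[0,0,-9],"dr":[0,0,0]}]' 60
python3 -m jog '[{"hand":0,"travel":[0,0,0],"dr":[0,0,0]},{"hand":0,"travel":[0,0,15],"dr":[0,0,0]},{"hand":0,"travel":[0,0,45],"dr":[0,0,0]},{"hand":0,"travel":[0,0,85],"dr":[0,0,0]},{"hand":0,"travel":[0,0,120],"dr":[0,0,0]}]' 60
```

```text
clock: 15.75
tool_pos: [0.562, 0.2753, 0.0325]
ee_rot: [-0.963, -2.988, 0.004]
contact_force: [0.2, 1.3, -0.1]
opening: 0.0854
grip_force: 0.0
clock: 16.25
tool_pos: [0.5638, 0.2761, 0.0278]
ee_rot: [0.964, 2.989, 0.002]
contact_force: [-0.8, 0.3, 7.5]
opening: 0.0449
grip_force: 62.5
clock: 16.75
tool_pos: [0.5632, 0.2758, 0.1495]
ee_rot: [0.964, 2.989, 0.001]
contact_force: [0.7, 0.0, -4.1]
opening: 0.0448
grip_force: 62.7
```

```bash
python3 -m jog '[{"hand":0,"travel":[4,-12,15],"dr":[0,0,-0.05]},{"hand":0,"travel":[10,-33,28],"dr":[0,0,-0.14]},{"hand":0,"travel":[18,-58,32],"dr":[0,0,-0.23]},{"hand":0,"travel":[27,-86,32],"dr":[0,0,-0.32]},{"hand":0,"travel":[36,-113,32],"dr":[0,0,-0.42]}]' 60
python3 -m jog '[{"hand":0,"travel":[9,-28,0],"dr":[0,0,-0.1]},{"hand":0,"travel":[18,-56,0],"dr":[0,0,-0.2]},{"hand":0,"travel":[27,-84,0],"dr":[0,0,-0.3]},{"hand":0,"travel":[33,-104,0],"dr":[0,0,-0.38]},{"hand":0,"travel":[37,-113,0],"dr":[0,0,-0.425]}]' 60
python3 -m jog '[{"hand":0,"travel":[0,0,0],"dr":[0,0,0]},{"hand":0,"travel":[0,0,-20],"dr":[0,0,0]},{"hand":0,"travel":[0,0,-40],"dr":[0,0,0]},{"hand":0,"travel":[0,0,-50],"dr":[0,0,0]},{"hand":0,"travel":[0,0,-50],"dr":[0,0,0]}]' 60
python3 - <<'E'
from h import *
s=snap("wrist");save(s,"w9");b=[(rect(s,c,.012)) for c in blobs(s,(50,120,60),(85,255,255),60)];print(b)
E
```

```text
clock: 17.25
tool_pos: [0.5993, 0.1606, 0.1785]
ee_rot: [1.575, 2.718, -0.001]
contact_force: [0.4, 0.5, -4.6]
opening: 0.0451
grip_force: 62.8
clock: 17.75
tool_pos: [0.6362, 0.0467, 0.1783]
ee_rot: [2.114, 2.323, -0.002]
contact_force: [-0.2, 0.4, -3.7]
opening: 0.0449
grip_force: 62.7
clock: 18.25
tool_pos: [0.6354, 0.0507, 0.1272]
ee_rot: [-2.102, -2.332, 0.002]
contact_force: [-0.1, 0.2, -3.2]
opening: 0.0452
grip_force: 62.6
[(516.0, 39.8, 50.4, 31.3, -84.1), (525.6, -53.8, 49.6, 31.1, -83.9), (632.7, 70.5, 30.9, 13.8, 6.0), (400.9, -98.7, 47.3, 23.7, 78.1)]
```

View pics/w9.png

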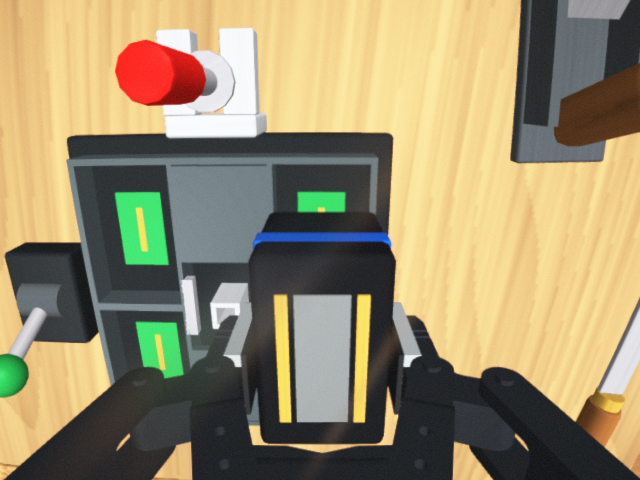

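The wrist view shows the pack held square, its label centred at (322,358), above the bay with its green pad at (321,205). The pin stands at the upper left, on the bracket. I'll check the pack's centre.

Run:
```python
from h import *
s=snap("wrist");print(env.read_state()["tool_pos"])
P=[onz(s,u,v,.1535) for u,v in[(294,295),(351,295),(352,422),(295,422)]]
print(np.mean(P,0), P)
```

```text
[0.63635243 0.05025994 0.1289782 ]
[0.63690689 0.04851218 0.1535    ] [array([0.62516923, 0.07284516, 0.1535    ]), array([0.64300437, 0.07471196, 0.1535    ]), array([0.64991815, 0.02431513, 0.1535    ]), array([0.62953582, 0.02217649, 0.1535    ])]
```

```bash
python3 -m jog '[{"hand":0,"travel":[-1,1,-15],"dr":[0,0,0]},{"hand":0,"travel":[-1,1,-30],"dr":[0,0,0]},{"hand":0,"travel":[-1,1,-45],"dr":[0,0,0]},{"hand":0,"travel":[-1,1,-60],"dr":[0,0,0]},{"hand":0,"travel":[-1,1,-68],"dr":[0,0,0]}]' 60
python3 -m jog '[{"hand":0,"travel":[0,0,-6],"dr":[0,0,0]},{"hand":0,"travel":[0,0,-12],"dr":[0,0,0]},{"hand":0,"travel":[0,0,-17],"dr":[0,0,0]},{"hand":0,"travel":[0,0,-20],"dr":[0,0,0]},{"hand":0,"travel":[0,0,-21],"dr":[0,0,0]}]' 60
```

```text
clock: 18.85
tool_pos: [0.6349, 0.0509, 0.0591]
ee_rot: [-2.105, -2.331, 0.001]
contact_force: [-0.3, -1.0, -3.9]
opening: 0.0453
grip_force: 62.7
clock: 19.35
tool_pos: [0.6352, 0.0509, 0.0399]
ee_rot: [-2.105, -2.332, -0.0]
contact_force: [-9.2, 0.8, 21.6]
opening: 0.0448
grip_force: 65.8
```

```bash
python3 -m jog '[{"hand":0,"travel":[0,0,1],"dr":[0,0,0]},{"hand":63,"travel":[0,0,1],"dr":[0,0,0]},{"hand":63,"travel":[0,0,1],"dr":[0,0,0]},{"hand":63,"travel":[0,0,1],"dr":[0,0,0]},{"hand":63,"travel":[0,0,15],"dr":[0,0,0]}]' 60 | grep -E "tool|open"
python3 -m jog '[{"hand":63,"travel":[0,0,35],"dr":[0,0,0]},{"hand":63,"travel":[0,0,75],"dr":[0,0,0]},{"hand":100,"travel":[0,0,110],"dr":[0,0,0]},{"hand":100,"travel":[0,0,135],"dr":[0,0,0]},{"hand":100,"travel":[0,0,135],"dr":[0,0,0]}]' 60| grep tool
for i in 1 2; do python3 -m jog '[{"hand":100,"travel":[-20,22,0],"dr":[0,0,-0.1]},{"hand":100,"travel":[-41,45,0],"dr":[0,0,-0.205]},{"hand":100,"travel":[-62,68,0],"dr":[0,0,-0.31]},{"hand":100,"travel":[-83,91,0],"dr":[0,0,-0.41]},{"hand":100,"travel":[-104,113,0],"dr":[0,0,-0.513]}]' 60 | grep tool; done
python3 -m jog '[{"hand":100,"travel":[0,0,0],"dr":[0,0,0]},{"hand":100,"travel":[0,0,0],"dr":[0,0,0]},{"hand":100,"travel":[0,0,0],"dr":[0,0,0]},{"hand":100,"travel":[0,0,0],"dr":[0,0,0]},{"hand":100,"travel":[0,0,0],"dr":[0,0,0]}]' 40
python3 - <<'E'
from h import *
label()
E
```

```text
tool_pos: [0.6344, 0.0508, 0.0534]
opening: 0.054
tool_pos: [0.6365, 0.0508, 0.1938]
tool_pos: [0.5301, 0.1647, 0.1896]
tool_pos: [0.4261, 0.2778, 0.1896]
clock: 21.85
tool_pos: [0.4276, 0.2762, 0.1893]
ee_rot: [-2.979, -0.997, -0.0]
contact_force: [0.3, -0.1, 0.1]
opening: 0.0854
grip_force: 0.0
label (426.3, 280.1, 49.6, 17.7, 37.3) (304, 186, 26, 69)
tool [427.5 276.4 189.3]
```

```bash
python3 -m jog '[{"hand":100,"travel":[-1,4,-35],"dr":[0,0,0]},{"hand":100,"travel":[-1,4,-70],"dr":[0,0,0]},{"hand":100,"travel":[-1,4,-105],"dr":[0,0,0]},{"hand":100,"travel":[-1,4,-140],"dr":[0,0,0]},{"hand":100,"travel":[-1,4,-155],"dr":[0,0,0]}]' 60
python3 -m jog '[{"hand":100,"travel":[0,0,-8],"dr":[0,0,0]},{"hand":70,"travel":[0,0,-8],"dr":[0,0,0]},{"hand":0,"travel":[0,0,-8],"dr":[0,0,0]},{"hand":0,"travel":[0,0,-8],"dr":[0,0,0]},{"hand":0,"travel":[0,0,-8],"dr":[0,0,0]}]' 60
python3 -m jog '[{"hand":0,"travel":[0,0,0],"dr":[0,0,0]},{"hand":0,"travel":[0,0,15],"dr":[0,0,0]},{"hand":0,"travel":[0,0,45],"dr":[0,0,0]},{"hand":0,"travel":[0,0,85],"dr":[0,0,0]},{"hand":0,"travel":[0,0,120],"dr":[0,0,0]}]' 60
```

```text
clock: 22.4
tool_pos: [0.4255, 0.28, 0.0317]
ee_rot: [2.978, 0.997, -0.004]
contact_force: [-0.1, 0.2, 1.1]
opening: 0.0855
grip_force: 0.0
clock: 22.9
tool_pos: [0.4266, 0.2811, 0.0274]
ee_rot: [-2.978, -0.998, -0.002]
contact_force: [-1.3, -1.2, 7.8]
opening: 0.0451
grip_force: 62.0
clock: 23.4
tool_pos: [0.426, 0.2808, 0.1485]
ee_rot: [-2.979, -0.998, -0.001]
contact_force: [0.7, 1.4, -4.6]
opening: 0.045
grip_force: 62.9
```

```bash
python3 -m jog '[{"hand":0,"travel":[5,-13,15],"dr":[0,0,0.08]},{"hand":0,"travel":[13,-36,28],"dr":[0,0,0.18]},{"hand":0,"travel":[23,-62,32],"dr":[0,0,0.29]},{"hand":0,"travel":[34,-91,32],"dr":[0,0,0.4]},{"hand":0,"travel":[45,-121,32],"dr":[0,0,0.513]}]' 60 | grep tool
python3 -m jog '[{"hand":0,"travel":[11,-30,0],"dr":[0,0,0.12]},{"hand":0,"travel":[23,-60,0],"dr":[0,0,0.24]},{"hand":0,"travel":[34,-90,0],"dr":[0,0,0.36]},{"hand":0,"travel":[41,-110,0],"dr":[0,0,0.45]},{"hand":0,"travel":[45,-121,0],"dr":[0,0,0.513]}]' 60 | grep tool
python3 -m jog '[{"hand":0,"travel":[0,0,0],"dr":[0,0,0]},{"hand":0,"travel":[0,0,-20],"dr":[0,0,0]},{"hand":0,"travel":[0,0,-40],"dr":[0,0,0]},{"hand":0,"travel":[0,0,-50],"dr":[0,0,0]},{"hand":0,"travel":[0,0,-50],"dr":[0,0,0]}]' 60
python3 - <<'E'
from h import *
s=snap("wrist");print(env.read_state()["tool_pos"])
hsv=cv2.cvtColor(s["image"],cv2.COLOR_RGB2HSV)
m=cv2.inRange(hsv,np.array((0,0,95)),np.array((180,40,175)))
cs,_=cv2.findContours(m,cv2.RETR_EXTERNAL,cv2.CHAIN_APPROX_NONE)
z=env.read_state()["tool_pos"][2]+.0265
print([(rect(s,c,z),cv2.boundingRect(c)) for c in cs if cv2.contourArea(c)>2500])
E
```

```text
tool_pos: [0.4714, 0.159, 0.1791]
tool_pos: [0.5165, 0.0366, 0.1789]
clock: 24.9
tool_pos: [0.5156, 0.0393, 0.1277]
ee_rot: [-2.105, -2.331, 0.002]
contact_force: [0.2, 1.3, -2.9]
opening: 0.0447
grip_force: 62.8
[0.51601413 0.03919881 0.12849284]
[((540.9, 74.9, 88.9, 69.1, 4.8), (267, 155, 311, 212))]
```

```bash
python3 -m jog '[{"hand":0,"travel":[1,-1,-15],"dr":[0,0,0]},{"hand":0,"travel":[1,-1,-30],"dr":[0,0,0]},{"hand":0,"travel":[1,-1,-45],"dr":[0,0,0]},{"hand":0,"travel":[1,-1,-60],"dr":[0,0,0]},{"hand":0,"travel":[1,-1,-68],"dr":[0,0,0]}]' 60
python3 -m jog '[{"hand":0,"travel":[0,0,-6],"dr":[0,0,0]},{"hand":0,"travel":[0,0,-12],"dr":[0,0,0]},{"hand":0,"travel":[0,0,-17],"dr":[0,0,0]},{"hand":0,"travel":[0,0,-20],"dr":[0,0,0]},{"hand":0,"travel":[0,0,-21],"dr":[0,0,0]}]' 60
```

```text
clock: 25.45
tool_pos: [0.5173, 0.038, 0.0603]
ee_rot: [2.105, 2.331, 0.0]
contact_force: [1.1, 0.5, -3.8]
opening: 0.045
grip_force: 62.9
clock: 25.95
tool_pos: [0.5172, 0.0378, 0.0394]
ee_rot: [-2.105, -2.332, 0.0]
contact_force: [-4.9, 0.3, 18.2]
opening: 0.045
grip_force: 65.6
```

```bash
python3 -m jog '[{"hand":0,"travel":[0,0,1],"dr":[0,0,0]},{"hand":63,"travel":[0,0,1],"dr":[0,0,0]},{"hand":63,"travel":[0,0,1],"dr":[0,0,0]},{"hand":63,"travel":[0,0,1],"dr":[0,0,0]},{"hand":63,"travel":[0,0,15],"dr":[0,0,0]}]' 60 | grep -E "tool|open"
python3 -m jog '[{"hand":63,"travel":[0,0,35],"dr":[0,0,0]},{"hand":63,"travel":[0,0,75],"dr":[0,0,0]},{"hand":100,"travel":[0,0,110],"dr":[0,0,0]},{"hand":100,"travel":[0,0,135],"dr":[0,0,0]},{"hand":100,"travel":[0,0,135],"dr":[0,0,0]}]' 60| grep tool
for i in 1 2; do python3 -m jog '[{"hand":100,"travel":[-5,36,0],"dr":[0,0,-0.09]},{"hand":100,"travel":[-10,72,0],"dr":[0,0,-0.18]},{"hand":100,"travel":[-15,108,0],"dr":[0,0,-0.27]},{"hand":100,"travel":[-20,144,0],"dr":[0,0,-0.36]},{"hand":100,"travel":[-24,180,0],"dr":[0,0,-0.443]}]' 60 | grep tool; done
python3 -m jog '[{"hand":100,"travel":[0,0,0],"dr":[0,0,0]},{"hand":100,"travel":[0,0,0],"dr":[0,0,0]},{"hand":100,"travel":[0,0,0],"dr":[0,0,0]},{"hand":100,"travel":[0,0,0],"dr":[0,0,0]},{"hand":100,"travel":[0,0,0],"dr":[0,0,0]}]' 40
python3 - <<'E'
from h import *
label()
E
```

```text
tool_pos: [0.5166, 0.0378, 0.0534]
opening: 0.0536
tool_pos: [0.5183, 0.0379, 0.1922]
tool_pos: [0.4925, 0.2193, 0.1887]
tool_pos: [0.4684, 0.3993, 0.1885]
clock: 28.45
tool_pos: [0.4695, 0.3973, 0.1894]
ee_rot: [-2.902, -1.203, -0.0]
contact_force: [-0.5, 0.5, -0.5]
opening: 0.0858
grip_force: 0.0
label (467.9, 405.3, 49.9, 17.9, 45.2) (299, 181, 27, 70)
tool [469.4 397.4 189.4]
```

```bash
python3 -m jog '[{"hand":100,"travel":[-1,8,-35],"dr":[0,0,0]},{"hand":100,"travel":[-1,8,-70],"dr":[0,0,0]},{"hand":100,"travel":[-1,8,-105],"dr":[0,0,0]},{"hand":100,"travel":[-1,8,-140],"dr":[0,0,0]},{"hand":100,"travel":[-1,8,-155],"dr":[0,0,0]}]' 60
python3 -m jog '[{"hand":100,"travel":[0,0,-8],"dr":[0,0,0]},{"hand":70,"travel":[0,0,-8],"dr":[0,0,0]},{"hand":0,"travel":[0,0,-8],"dr":[0,0,0]},{"hand":0,"travel":[0,0,-8],"dr":[0,0,0]},{"hand":0,"travel":[0,0,-8],"dr":[0,0,0]}]' 60
python3 -m jog '[{"hand":0,"travel":[0,0,0],"dr":[0,0,0]},{"hand":0,"travel":[0,0,15],"dr":[0,0,0]},{"hand":0,"travel":[0,0,45],"dr":[0,0,0]},{"hand":0,"travel":[0,0,85],"dr":[0,0,0]},{"hand":0,"travel":[0,0,120],"dr":[0,0,0]}]' 60
```

```text
clock: 29.0
tool_pos: [0.4673, 0.405, 0.0317]
ee_rot: [2.901, 1.203, -0.005]
contact_force: [0.9, 0.2, -0.2]
opening: 0.0852
grip_force: 0.0
clock: 29.5
tool_pos: [0.4687, 0.4063, 0.0278]
ee_rot: [-2.901, -1.204, -0.003]
contact_force: [-1.5, -1.1, 9.7]
opening: 0.0449
grip_force: 62.4
clock: 30.0
tool_pos: [0.4682, 0.4057, 0.1494]
ee_rot: [-2.902, -1.204, -0.002]
contact_force: [0.5, 0.7, -2.4]
opening: 0.0452
grip_force: 62.2
```

```bash
python3 -m jog '[{"hand":0,"travel":[6,-15,20],"dr":[0,0,0.03]},{"hand":0,"travel":[16,-42,36],"dr":[0,0,0.09]},{"hand":0,"travel":[29,-75,40],"dr":[0,0,0.15]},{"hand":0,"travel":[44,-112,40],"dr":[0,0,0.22]},{"hand":0,"travel":[59,-150,40],"dr":[0,0,0.296]}]' 60 | grep tool
python3 -m jog '[{"hand":0,"travel":[12,-30,0],"dr":[0,0,0.06]},{"hand":0,"travel":[24,-60,0],"dr":[0,0,0.12]},{"hand":0,"travel":[35,-90,0],"dr":[0,0,0.18]},{"hand":0,"travel":[47,-120,0],"dr":[0,0,0.24]},{"hand":0,"travel":[59,-150,0],"dr":[0,0,0.296]}]' 60 | grep tool
python3 -m jog '[{"hand":0,"travel":[14,-38,0],"dr":[0,0,0.07]},{"hand":0,"travel":[29,-76,0],"dr":[0,0,0.15]},{"hand":0,"travel":[43,-111,0],"dr":[0,0,0.22]},{"hand":0,"travel":[53,-136,0],"dr":[0,0,0.27]},{"hand":0,"travel":[59,-150,0],"dr":[0,0,0.296]}]' 60 | grep tool
python3 -m jog '[{"hand":0,"travel":[0,0,0],"dr":[0,0,0]},{"hand":0,"travel":[0,0,-20],"dr":[0,0,0]},{"hand":0,"travel":[0,0,-40],"dr":[0,0,0]},{"hand":0,"travel":[0,0,-55],"dr":[0,0,0]},{"hand":0,"travel":[0,0,-55],"dr":[0,0,0]}]' 60
```

```text
tool_pos: [0.5275, 0.2545, 0.1879]
tool_pos: [0.5865, 0.1043, 0.1878]
tool_pos: [0.6453, -0.0475, 0.1877]
clock: 32.0
tool_pos: [0.6442, -0.0432, 0.1305]
ee_rot: [-2.102, -2.333, 0.003]
contact_force: [0.3, -0.0, -3.4]
opening: 0.0452
grip_force: 62.2
```

Settled target is about (645,-44). Lowering.

```bash
python3 -m jog '[{"hand":0,"travel":[0,-1,-15],"dr":[0,0,0]},{"hand":0,"travel":[0,-1,-30],"dr":[0,0,0]},{"hand":0,"travel":[0,-1,-45],"dr":[0,0,0]},{"hand":0,"travel":[0,-1,-60],"dr":[0,0,0]},{"hand":0,"travel":[0,-1,-70],"dr":[0,0,0]}]' 60
python3 -m jog '[{"hand":0,"travel":[0,0,-6],"dr":[0,0,0]},{"hand":0,"travel":[0,0,-12],"dr":[0,0,0]},{"hand":0,"travel":[0,0,-17],"dr":[0,0,0]},{"hand":0,"travel":[0,0,-20],"dr":[0,0,0]},{"hand":0,"travel":[0,0,-22],"dr":[0,0,0]}]' 60
```

```text
clock: 32.5
tool_pos: [0.645, -0.0449, 0.0604]
ee_rot: [-2.103, -2.334, 0.001]
contact_force: [-1.1, -0.5, -3.0]
opening: 0.0451
grip_force: 62.4
clock: 33.0
tool_pos: [0.6452, -0.0452, 0.0398]
ee_rot: [2.103, 2.334, 0.0]
contact_force: [-13.6, 2.0, 35.5]
opening: 0.045
grip_force: 67.3
```

```bash
python3 -m jog '[{"hand":0,"travel":[0,0,2],"dr":[0,0,0]},{"hand":63,"travel":[0,0,2],"dr":[0,0,0]},{"hand":63,"travel":[0,0,2],"dr":[0,0,0]},{"hand":63,"travel":[0,0,2],"dr":[0,0,0]},{"hand":63,"travel":[0,0,15],"dr":[0,0,0]}]' 60 | grep -E "tool|open"
python3 -m jog '[{"hand":63,"travel":[0,0,35],"dr":[0,0,0]},{"hand":63,"travel":[0,0,75],"dr":[0,0,0]},{"hand":30,"travel":[0,0,110],"dr":[0,0,0]},{"hand":0,"travel":[0,0,135],"dr":[0,0,0]},{"hand":0,"travel":[0,0,135],"dr":[0,0,0]}]' 30| grep tool
python3 -m jog '[{"hand":0,"travel":[-37,-12,0],"dr":[0,0,0]},{"hand":0,"travel":[-75,-24,0],"dr":[0,0,0]},{"hand":0,"travel":[-112,-36,0],"dr":[0,0,0]},{"hand":0,"travel":[-150,-36,0],"dr":[0,0,0]},{"hand":0,"travel":[-188,-36,0],"dr":[0,0,0]}]' 30| grep tool
python3 -m jog '[{"hand":0,"travel":[0,0,0],"dr":[0,0,0]},{"hand":0,"travel":[0,0,0],"dr":[0,0,0]},{"hand":0,"travel":[0,0,0],"dr":[0,0,0]},{"hand":0,"travel":[0,0,0],"dr":[0,0,0]},{"hand":0,"travel":[0,0,0],"dr":[0,0,0]}]' 30
python3 - <<'E'
from h import *
s=snap("wrist");save(s,"w10");t=snap("scene");save(t,"s10")
for z in(.065,.075): print([(rect(s,c,z),cv2.boundingRect(c)) for c in blobs(s,(50,120,40),(85,255,255),60)])
label()
E
```

```text
tool_pos: [0.6444, -0.0451, 0.0535]
opening: 0.0537
tool_pos: [0.6464, -0.0454, 0.1937]
tool_pos: [0.4554, -0.0814, 0.1897]
clock: 35.0
tool_pos: [0.4575, -0.0811, 0.1891]
ee_rot: [-2.103, -2.334, 0.0]
contact_force: [0.6, -1.0, 1.1]
opening: -0.0002
grip_force: 0.0
[((513.2, -45.5, 42.1, 26.0, -84.2), (391, 152, 43, 64)), ((452.2, -41.0, 27.1, 25.9, 6.0), (299, 147, 43, 41))]
[((510.8, -43.8, 40.5, 25.0, -84.2), (391, 152, 43, 64)), ((452.1, -39.4, 26.1, 24.9, 6.0), (299, 147, 43, 41))]
tool [457.3 -81.2 189.2]
```

View pics/w10.png

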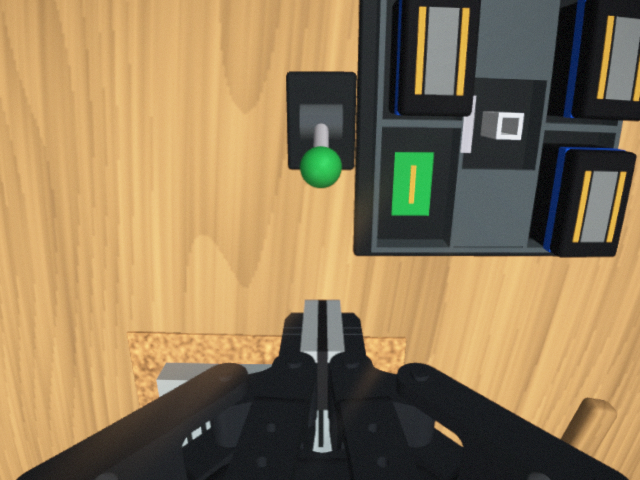

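The wrist view shows the three packs standing in their bays, and the green ball at (320,167), ahead of the shut fingers at (322,320). Lowering beside the ball and pushing it towards +y.

```bash
python3 -m jog '[{"hand":0,"travel":[0,0,-35],"dr":[0,0,0]},{"hand":0,"travel":[0,0,-70],"dr":[0,0,0]},{"hand":0,"travel":[0,0,-105],"dr":[0,0,0]},{"hand":0,"travel":[0,0,-124],"dr":[0,0,0]},{"hand":0,"travel":[0,0,-124],"dr":[0,0,0]}]' 30
python3 -m jog '[{"hand":0,"travel":[-1,8,0],"dr":[0,0,0]},{"hand":0,"travel":[-2,16,0],"dr":[0,0,0]},{"hand":0,"travel":[-3,24,0],"dr":[0,0,0]},{"hand":0,"travel":[-4,32,0],"dr":[0,0,0]},{"hand":0,"travel":[-5,40,0],"dr":[0,0,0]}]' 30
python3 -m jog '[{"hand":0,"travel":[-1,7,0],"dr":[0,0,0]},{"hand":0,"travel":[-1,14,0],"dr":[0,0,0]},{"hand":0,"travel":[-2,20,0],"dr":[0,0,0]},{"hand":0,"travel":[-2,26,0],"dr":[0,0,0]},{"hand":0,"travel":[-3,30,0],"dr":[0,0,0]}]' 30
python3 - <<'E'
from h import *
for n in("scene","top"):
    t=snap(n);print(n,[(rect(t,c,.075),cv2.boundingRect(c)) for c in blobs(t,(50,120,40),(85,255,255),20)])
E
```

```text
clock: 35.65
tool_pos: [0.4562, -0.0811, 0.0634]
ee_rot: [-2.101, -2.332, 0.003]
contact_force: [0.2, -1.0, 0.6]
opening: 0.0003
grip_force: 0.0
clock: 36.15
tool_pos: [0.4523, -0.0403, 0.0657]
ee_rot: [2.102, 2.334, 0.001]
contact_force: [1.3, -1.2, 0.3]
opening: -0.0001
grip_force: 0.7
clock: 36.65
tool_pos: [0.4492, -0.0106, 0.0652]
ee_rot: [-2.103, -2.334, 0.0]
contact_force: [0.9, -0.4, -0.7]
opening: -0.0001
grip_force: 0.7
scene [((-520.2, 543.3, 277.8, 111.6, -34.4), (215, 70, 28, 23)), ((575.7, -101.0, 46.7, 27.9, -84.1), (286, 271, 24, 17)), ((450.2, 16.9, 28.0, 11.7, -43.7), (295, 226, 6, 8))]
top [((525.1, -54.0, 49.5, 27.1, 89.3), (349, 244, 23, 13))]
```

```bash
python3 -m jog '[{"hand":0,"travel":[0,3,0],"dr":[0,0,0]},{"hand":0,"travel":[-1,6,0],"dr":[0,0,0]},{"hand":0,"travel":[-1,8,0],"dr":[0,0,0]},{"hand":0,"travel":[-1,8,0],"dr":[0,0,0]},{"hand":0,"travel":[-1,8,0],"dr":[0,0,0]}]' 30
```

```text
clock: 37.25
tool_pos: [0.4489, -0.0084, 0.0653]
ee_rot: [2.107, 2.322, -0.005]
contact_force: [3.0, -40.1, -5.1]
opening: 0.0001
grip_force: 19.8
```

At the stop. Backing off, retracting and checking.

```bash
python3 -m jog '[{"hand":0,"travel":[1,-12,0],"dr":[0,0,0]},{"hand":0,"travel":[2,-25,0],"dr":[0,0,0]},{"hand":0,"travel":[3,-40,0],"dr":[0,0,0]},{"hand":0,"travel":[4,-50,20],"dr":[0,0,0]},{"hand":0,"travel":[4,-60,60],"dr":[0,0,0]}]' 30 | grep force
python3 -m jog '[{"hand":0,"travel":[0,-40,40],"dr":[0,0,0]},{"hand":0,"travel":[0,-75,70],"dr":[0,0,0]},{"hand":0,"travel":[0,-75,100],"dr":[0,0,0]},{"hand":0,"travel":[0,-75,130],"dr":[0,0,0]},{"hand":0,"travel":[0,-75,130],"dr":[0,0,0]}]' 30
python3 -m jog '[{"hand":0,"travel":[0,-40,0],"dr":[0,0,0]},{"hand":0,"travel":[0,-80,0],"dr":[0,0,0]},{"hand":0,"travel":[0,-120,0],"dr":[0,0,0]},{"hand":0,"travel":[0,-120,0],"dr":[0,0,0]},{"hand":0,"travel":[0,-120,0],"dr":[0,0,0]}]' 30
python3 - <<'E'
from h import *
t=snap("top");print([rect(t,c,.075) for c in blobs(t,(50,120,40),(85,255,255),20)])
c=t["image"][170:360,220:560]
s=snap("scene")
a=cv2.resize(c,(537,300));b=cv2.resize(s["image"][170:380,60:440],(537,297))
save(t,"f",np.vstack([a,b]))
E
```

```text
contact_force: [-0.7, 0.2, 0.4]
grip_force: 0.0
clock: 38.25
tool_pos: [0.4529, -0.1391, 0.2583]
ee_rot: [2.101, 2.33, 0.004]
contact_force: [-0.1, -0.1, -0.9]
opening: -0.0001
grip_force: 0.0
clock: 38.75
tool_pos: [0.4516, -0.2587, 0.2546]
ee_rot: [-2.104, -2.332, 0.0]
contact_force: [0.6, 0.6, 0.6]
opening: 0.0
grip_force: 0.0
[(522.6, -54.1, 50.0, 29.9, -84.3), (448.4, 11.0, 24.6, 20.2, -0.6)]
```

View pics/f.png

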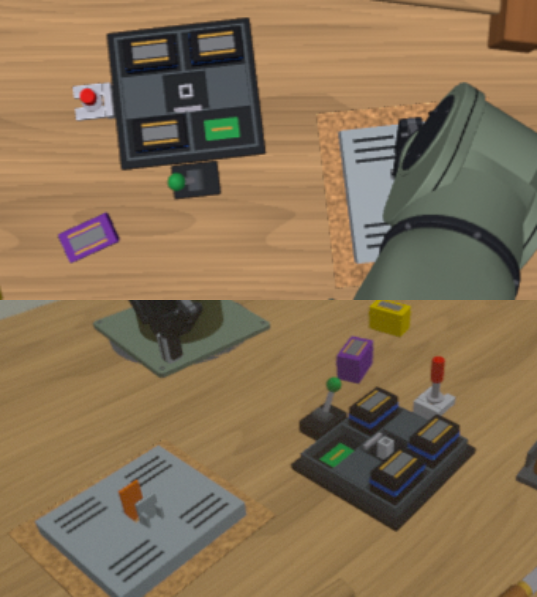

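The final views show all three packs seated, the pin upright on the bracket, the cover flat on the mat and the ball over to +y at (177,181). The arm is clear.

```bash
python3 -c "
from cell import env
print(env.sign_off())"
```

```text
the job is handed in; nothing more can be done
None
```

The job is handed in (no verdict was returned): the final views show the pin parked upright in the notch, the cover flat on the mat, all three packs in bays and the switch pushed to its on stop, with no contact made with the plane or mallet.

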